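Refit the hotel valet set in its spring clips

ROBOT

A 6-joint arm with a two-finger parallel gripper is mounted at the origin on the work surface. World frame = base frame: x ahead of the robot, y to its left, z up, the work surface at z = 0. Lengths are in m, angles in rad, forces in N, time in s.
With the tool pointing down it reaches from about 0.35 to 0.975 m from the base axis. Payload 4.9 kg.
Tool frame: the origin (TCP) lies between the finger pads; the fingertips stand 14 mm ahead of it and the grasp point (between the pads) lies 5 mm behind it (manip.tcp_to_tips is the distance from the TCP to the fingertips, in m); z points along the fingers, y is the line along which they close (so a half turn about z gives the same grasp; the last joint's range is limited). The gripper opens to 85 mm and grips with 20 to 120 N. Pads are 22 mm wide; open, the fingers measure 114 mm over their backs; the gripper's body (76 mm by 85 mm) begins 54 mm behind the grasp point. The pads swing forward as they close: fully open they stand 13 mm farther back than shut.
Start: joints at [1.118, 0.053, 1.613, -0, 1.476, -0.119], TCP at [0.205, 0.59, 0.245] pointing down, gripper open.
Joint ranges: [-3.01, 3.01], [-1.01, 2.22], [0.06, 2.58], [-1.02, 4.17], [0.09, 2.62], [-3.14, 3.14]. Speed limits (rad/s): [2.57, 2.57, 3.14, 3.14, 3.14, 3.14].

INTERFACE

Orientations are given as a unit quaternion [w, x, y, z].
In Python, from plant import manip gives the robot as it stands.
- The arm moves only by the tool servo_tool, never from a script. Its argument "moves" is a list that holds one entry, the list of rows, each a list of 7 numbers: the shift along the tool's x, y, z in mm, then the turn, a rotation vector about the tool's x, y, z in degrees, then the finger opening in mm, from 0 to 85.4. In form: [[[x, y, z, ax, ay, az, fingers], ...]]. A call has 1 to 12 rows; each row shifts and turns the commanded pose from where the row before left it, along the tool's axes as they then stand; what a row does not reach is not made up. A row lasts 1/8 s, in which the tool goes at most 62.5 mm and 10.7 degrees, less where a joint would pass 70% of its speed; a pose out of reach is approached as far as the arm can. A call with a gripper value outside its range is refused whole. The fingers move at their own pace and stop on an object; the grip force is fixed at half the most. Time passes only in rows, so rows that do not move let the fingers close. It gives the time, the measured TCP pose, the force, the opening and the grip force at its end, in the units of the state.
- manip.state(): the state, without advancing time (a new reading comes with each control period).
- manip.grab_frame(name): name is "scene" or "top"; returns a dict with "image" (400x640x3 uint8, blue, green, red), "mtx" (3x3 intrinsics, pixels), "eye" and "rotation" of the camera in the world. Camera axes: x right, y down, z forward; pixel columns grow to the right and rows downward; lengths in m; the calibration is good to about 2 mm. A picture is of the moment at which its call begins. There is no depth.
- manip.job_done(): hands the job in; it is judged then, once.
The state is a dict: "time": time; "joint_pos": joint angles; "joint_vel": joint speeds; "joint_efforts": joint torques, N m; "tool_pos": TCP position; "tool_rot": TCP orientation; "contact_force": force on the tool from outside, world axes, zero at the start; "ft_torque": the same for the moment, N m; "gripper_width": opening from 0.0 (shut) to 1.0 (fully open); "grasp_force": force on a finger pad.
Only numpy, scipy, OpenCV 4.12 (cv2) and the standard library are available. Lean on these libraries where they do the work, as an engineer would, in place of code of your own. Each camera call takes 0.05 s, during which the arm holds its last target. There are 200 camera calls.

TASK

Put the room's valet set back on its tray: press the clothes brush, the shoehorn and the torch sideways into the pairs of spring clips that fit their round handles, each fully home and level in both clips of its pair, with all the heads over the long bare end of the tray and the brush's bristles down. The shoehorn's handle lies under the low shelf: draw it out by the blade, lay it on the table clear of the shelf and let go, then take it again by the handle to clip it in. Leave the other things on the table where they are.

Things in the scene. Friction and masses are not known exactly. Their poses are not given: they have to be found in the camera images.
- tray: Dark wood valet tray, 280 (x) x 200 (y) mm, rim 19 mm high, fixed; origin under its centre, on the table. Two rails 14 mm thick run along y at x = +12 and +78 mm, tops at 40 mm; 52 mm free between them, 29 mm deep. On each a row of 3 spring clips, open upward; facing clips form pairs at y = -65, 0, +65 mm, sizes in any order. The bare end for the heads is at -x, roughly towards the robot.
- clips_small: Pair of clips for the 16 mm shoehorn handle (narrowest). Origin: middle of a seated handle, on its axis, midway between the clips, 50.5 mm above the table; x along the handle, -x to the bare end. Clips 12 mm long at x = -33, +33 mm; sprung jaws 26 mm apart at their tops 17 mm above the origin, 10 mm at the throat. Press straight down: about 12 N in all, then it snaps home; 20 N pulls it out.
- clips_middle: The same for the clothes brush's 19 mm handle. Origin 52 mm above the table; jaws 28 mm apart at their tops, 18 mm above the origin; about 12 N presses it in.
- clips_large: The same for the torch's 28 mm barrel (the widest clips). Origin 56.5 mm above the table; jaws 35 mm apart at their tops, 21 mm above the origin; about 12 N presses it in.
- shoehorn: Shoehorn, 80 g: round pale wood handle 16 mm thick, x from -62 to +62 mm (rounded end to +70), and steel blade at x from -62 to -190 mm, a trough open at the top. Origin mid-handle on its axis, 8 mm above the table as it lies; the blade (its head) points along -x. At the start the handle is under the shelf and the blade sticks out in front, towards the robot.
- blade (a point): Point on the shoehorn's blade 135 mm from mid-handle along -x, at the height of the handle's axis. The blade here is 35 mm wide across y, underside on the table, side edges 11 mm above it; this wide part runs from x = -112 to -190 mm, the part nearer the handle is 24 mm wide.
- brush: Clothes brush of pale wood, 90 g: round handle 19 mm thick, x from -62 to +62 mm (rounded end to +71), flat head at x from -62 to -162 mm, 46 mm wide, 16 mm thick, with 22 mm of stiff bristles under it. Origin mid-handle on its axis, 30 mm above the table as it lies on its bristles; head along -x, bristles along -z.
- brush_head (a point): Centre of the brush's wooden head, 112 mm from the middle of the handle along -x.
- torch: Metal torch, 180 g: round barrel 28 mm thick, x from -62 to +62 mm, six-sided head 38 mm across flats at x from -62 to -110 mm, six-sided tail ring as wide at x from +62 to +79 mm; it lies on their flats. Origin mid-barrel on its axis, 19 mm above the table as it lies; the head points along -x.
- torch_head (a point): Centre of the torch's head, 85 mm from the middle of the barrel along -x.
- shelf: Low wooden shelf on the table, fixed: 200 (x) x 240 (y) mm, board 78 to 94 mm above the table on 16 mm side walls, open at the front (-x, towards the robot), closed behind. A charging box and a clock up to 58 mm tall stand on it, 70 mm or more behind its front edge. Origin under its centre, on the table; front edge at x = -100 mm.
- tumbler: Glass tumbler, 68 mm wide, 95 mm tall, beyond the tray: to be left alone. Origin at the centre of its foot.
- remote: Remote control lying flat, 170 x 46 x 18 mm, beyond the tray at the right: to be left alone. Origin at the centre of its underside.
- glasses_case: Dark glasses case lying flat, 160 x 62 x 36 mm, at the right: to be left alone. Origin at the centre of its underside.
Mind the look-alikes: they are no part of the job. Of the things shaped like the brush, the wood one is meant.

How it is judged:
On the way:
1. The shoehorn lies on the table, drawn out from under the shelf, at rest and let go ((x of shoehorn in the frame of shelf below -0.155 m or y of shoehorn in the frame of shelf below -0.2 m or y of shoehorn in the frame of shelf above 0.2 m) and height (world z) of shoehorn below 0.02 m and linear speed of shoehorn below 0.02 m/s and contact force between the fingers and shoehorn below 0.05 N), for 0.2 s.
At the end, for the whole second after the job is handed in: Shoehorn, brush and torch each sit in the clips of their size: mid-handle within 18 mm along and 3 mm across and in height of the pair's origin, parallel within 0.06 rad, heads towards the tray's bare end, bristles down (brush z within 0.5 rad of up), released and at rest (x of shoehorn in the frame of clips_small between -0.018 and 0.018 m and y of shoehorn in the frame of clips_small between -0.003 and 0.003 m and z of shoehorn in the frame of clips_small between -0.003 and 0.003 m and angle between the x axis of shoehorn and the x axis of clips_small, either way round below 0.06 rad and x of blade in the frame of clips_small below -0.05 m and linear speed of each of shoehorn, brush, torch below 0.02 m/s and contact force between the fingers and shoehorn below 0.05 N and x of brush in the frame of clips_middle between -0.018 and 0.018 m and y of brush in the frame of clips_middle between -0.003 and 0.003 m and z of brush in the frame of clips_middle between -0.003 and 0.003 m and angle between the x axis of brush and the x axis of clips_middle, either way round below 0.06 rad and x of brush_head in the frame of clips_middle below -0.05 m and contact force between the fingers and brush below 0.05 N and x of torch in the frame of clips_large between -0.018 and 0.018 m and y of torch in the frame of clips_large between -0.003 and 0.003 m and z of torch in the frame of clips_large between -0.003 and 0.003 m and angle between the x axis of torch and the x axis of clips_large, either way round below 0.06 rad and x of torch_head in the frame of clips_large below -0.05 m and contact force between the fingers and torch below 0.05 N and angle between brush's own z axis and vertical below 0.5 rad); the robot touches nothing.
It fails at once if the tumbler is moved by more than 30 mm (distance of tumbler from where it was at the start of the episode above 0.03 m).
It fails at once if the remote is moved by more than 30 mm (distance of remote from where it was at the start of the episode above 0.03 m).
It fails at once if the glasses case is moved by more than 30 mm (distance of glasses_case from where it was at the start of the episode above 0.03 m).
It also fails if it takes over 72 s, if anything falls off the work surface, if the arm or the gripper's body presses on something with over 40 N, if the wrist force passes 120 N, or if a joint passes its speed limit or range.

## Working session

There is one attempt and no reset: what is moved stays moved. The work goes in short steps, Python scripts to look and compute and a tool call to move; the robot and the scene stay as the last step left them, time stands still between calls to the robot, and variables do not carry over. Pictures are saved under pics/ and viewed, at most 10 in all, crops included, and the job is handed in when it is done.

Besides the shell and the picture viewer there is one more tool, called after "Emit:" by a JSON object that holds its "op" and its "data", one argument or row to a line. servo_tool: Moves the arm, as the interface text tells. Its arguments: {"type":"object","properties":{"moves":{"type":"array"}},"required":["moves"]}

```bash
mkdir -p pics; ls; python3 - <<'E'
from plant import manip
import cv2, numpy as np
for n in("scene","top"):
    f=manip.grab_frame(n); cv2.imwrite(f"pics/{n}0.png",f["image"])
    np.savez(f"{n}0.npz",**f)
    print(n,np.round(f["mtx"],1).tolist(),np.round(f["eye"],3),np.round(f["rotation"],3).tolist())
s=manip.state();print(s)
E
```

```text
pics
scene [[378.3, 0.0, 319.1], [0.0, 378.3, 199.6], [0.0, 0.0, 1.0]] [ 1.016 -0.883  0.663] [-0.466, 0.839, 0.252, -0.127]
top [[456.9, 0.0, 324.3], [0.0, 456.9, 197.1], [0.0, 0.0, 1.0]] [ 0.219 -0.08   1.596] [-0.068, 0.707, -0.701, 0.069]
{'time': 0.1, 'joint_pos': array([ 1.11802186e+00,  5.32908959e-02,  1.61416109e+00,  1.05263044e-05,
        1.47599236e+00, -1.18980412e-01]), 'joint_vel': array([-0.00092453,  0.00010004, -0.00337659, -0.00097523, -0.00059392,
       -0.00017205]), 'joint_efforts': array([ 1.38012783e-04, -3.94907105e+01, -3.71361351e+01, -7.80937648e-05,
        3.99779718e-03, -1.08001527e-05]), 'tool_pos': array([0.20451752, 0.59002245, 0.24418327]), 'tool_rot': array([-2.66113355e-04,  1.66123721e-01,  9.86104483e-01, -8.86789087e-04]), 'contact_force': array([ 0.19582913,  0.5622258 , -0.03924983]), 'ft_torque': array([ 0.01282342,  0.02482362, -0.01060643]), 'grasp_force': 0.0, 'gripper_width': 1.0018903074696957}
```

View both.

View pics/top0.png

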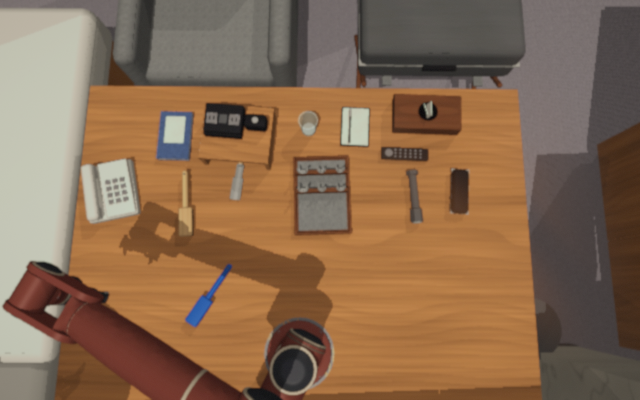

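View pics/scene0.png

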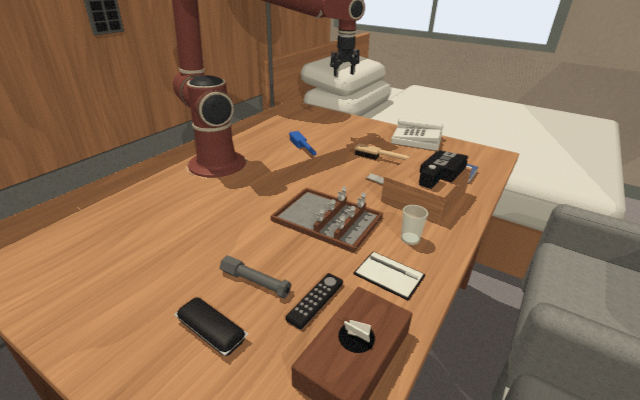

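Top view: the wood brush is at (185,205), handle up and head at (185,222). The blue brush look-alike is at (208,297), the shoehorn blade at (237,182) and the tray at (322,195). The torch is at (415,195) with its head at (416,214); the glasses case (459,191) and remote (404,154) are the things to confuse with it. The scene view agrees: brush (382,154), blade (376,180), tray (328,218), torch (255,277), blue brush (302,143). I choose the wood brush, the torch at (415,195) and the blade in front of the shelf, and check them in a close crop.

```bash
cat > h.py <<'E'
import numpy as np, cv2
from scipy.spatial.transform import Rotation as R
def load(n): return dict(np.load(n+".npz"))
def rot(f):
    r=np.array(f["rotation"]); return r if r.shape==(3,3) else R.from_quat(r,scalar_first=True).as_matrix()
def proj(f,p):
    c=(np.atleast_2d(p)-f["eye"])@rot(f); q=c@f["mtx"].T; return q[:,:2]/q[:,2:]
def ray(f,uv):
    uv=np.atleast_2d(uv).astype(float); d=np.c_[uv,np.ones(len(uv))]@np.linalg.inv(f["mtx"]).T@rot(f).T
    return d/np.linalg.norm(d,axis=1,keepdims=True)
def plane(f,uv,z):
    d=ray(f,uv); return f["eye"]+d*((z-f["eye"][2])/d[:,2])[:,None]
def tri(fs,uvs):
    A=np.zeros((3,3));b=np.zeros(3)
    for f,uv in zip(fs,uvs):
        d=ray(f,uv)[0];P=np.eye(3)-np.outer(d,d);A+=P;b+=P@f["eye"]
    x=np.linalg.solve(A,b); return x,[np.linalg.norm((np.eye(3)-np.outer(ray(f,uv)[0],ray(f,uv)[0]))@(x-f["eye"])) for f,uv in zip(fs,uvs)]
def crop(f,c0,r0,w,h,k): return cv2.resize(f["image"][r0:r0+h,c0:c0+w],None,fx=k,fy=k,interpolation=cv2.INTER_CUBIC)
E
python3 - <<'E'
from h import *
t=load("top0");s=load("scene0")
a=crop(t,288,150,66,90,6); b=crop(t,170,150,75,90,4); c=crop(t,400,160,30,67,4)
m=np.zeros((560,790,3),np.uint8); m[:540,:396]=a; m[:360,400:700]=b; m[200:468,670:790]=c
cv2.imwrite("pics/ct.png",m)
cv2.imwrite("pics/cs.png",crop(s,265,180,125,70,6))
print(plane(t,[[185,205],[237,182],[322,195],[415,195],[294,157],[349,157],[350,233],[296,234],[300,118]],0.02).round(3))
print(proj(s,plane(t,[[185,205],[237,182],[322,195],[415,195]],0.02)).round())
E
```

```text
[[ 0.494  0.406  0.02 ]
 [ 0.578  0.227  0.02 ]
 [ 0.534 -0.073  0.02 ]
 [ 0.537 -0.401  0.02 ]
 [ 0.672  0.028  0.02 ]
 [ 0.673 -0.169  0.02 ]
 [ 0.401 -0.172  0.02 ]
 [ 0.396  0.015  0.02 ]
 [ 0.819  0.009  0.02 ]]
[[381. 154.]
 [381. 178.]
 [325. 213.]
 [254. 277.]]
```

View pics/ct.png

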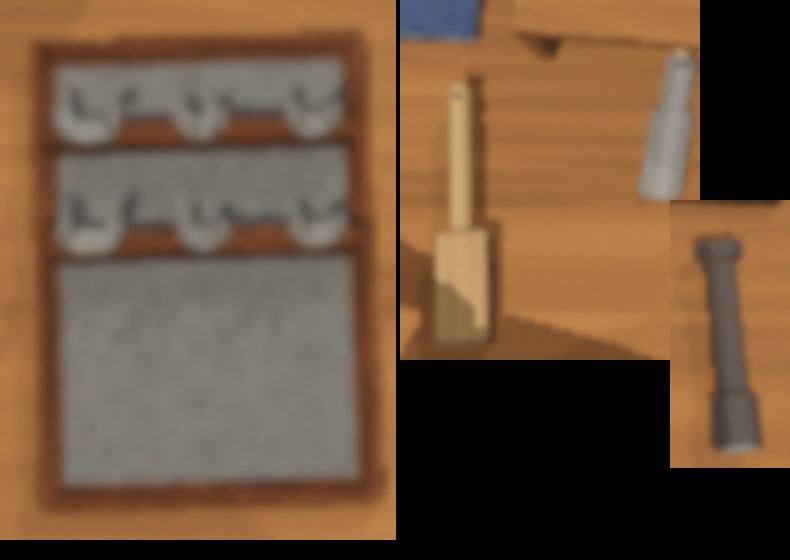

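View pics/cs.png

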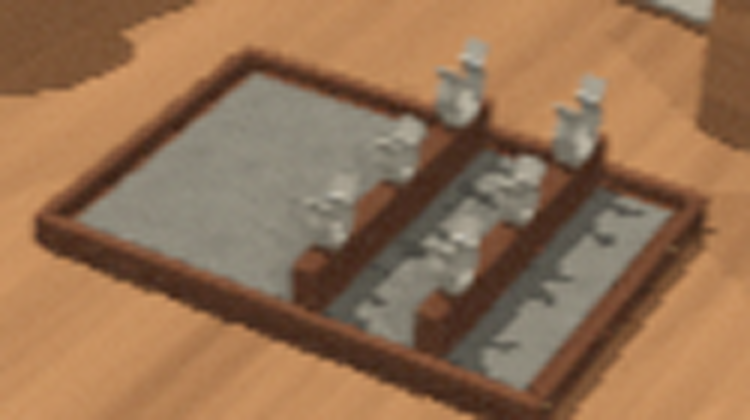

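The top crop shows the largest clip pair at the left (crop 90,120 and 90,225), the narrowest in the middle and the middle size at the right. The brush is pale wood with its head down-image, the blade is grey and the torch's head is at the bottom. The scene crop shows the same tray, with the tall clips at the far (+y) end. Next I measure these.

```bash
python3 - <<'E'
from h import *
t=load("top0");s=load("scene0")
K=4
def hsv(f,c0,r0,w,h): return cv2.cvtColor(crop(f,c0,r0,w,h,K),cv2.COLOR_BGR2HSV)
for f,pts in((t,[(290,165),(296,175),(296,200),(320,160),(320,215),(307,180),(320,233),(352,190),(320,173),(306,169),(185,185),(184,172),(178,180),(237,185),(415,190),(408,190),(416,212)]),(s,[(275,200),(300,230),(285,225),(345,235),(341,195),(362,203),(375,225),(255,277),(230,268),(385,155),(376,180)])):
    H=cv2.cvtColor(f["image"],cv2.COLOR_BGR2HSV); print([(p,H[p[1],p[0]].tolist()) for p in pts])
# clip widths in top: brightness on rail rows
for r in range(168,174): 
    print(r,t["image"][r,296:350].astype(int).max(-1).tolist()) 
E
```

```text
[((290, 165), [14, 159, 164]), ((296, 175), [10, 155, 82]), ((296, 200), [10, 150, 92]), ((320, 160), [11, 83, 114]), ((320, 215), [23, 24, 125]), ((307, 180), [22, 24, 117]), ((320, 233), [11, 161, 109]), ((352, 190), [15, 155, 179]), ((320, 173), [12, 76, 97]), ((306, 169), [21, 29, 125]), ((185, 185), [18, 114, 193]), ((184, 172), [18, 108, 184]), ((178, 180), [14, 158, 178]), ((237, 185), [21, 26, 157]), ((415, 190), [13, 53, 101]), ((408, 190), [14, 157, 162]), ((416, 212), [15, 41, 100])]
[((275, 200), [14, 133, 199]), ((300, 230), [10, 150, 73]), ((285, 225), [8, 137, 80]), ((345, 235), [25, 35, 88]), ((341, 195), [21, 37, 146]), ((362, 203), [20, 33, 185]), ((375, 225), [12, 152, 84]), ((255, 277), [24, 38, 101]), ((230, 268), [16, 31, 91]), ((385, 155), [14, 124, 164]), ((376, 180), [21, 36, 165])]
168 [113, 124, 132, 127, 101, 97, 110, 116, 117, 120, 124, 121, 104, 104, 108, 111, 111, 112, 112, 114, 121, 128, 127, 116, 99, 107, 126, 132, 118, 106, 93, 89, 89, 91, 94, 93, 93, 92, 96, 109, 126, 122, 114, 115, 115, 118, 123, 122, 113, 94, 87, 96, 115, 140]
169 [110, 126, 138, 
[... 591 characters left out ...]
7, 109, 109, 109, 110, 110, 112, 117, 123, 127, 126, 133, 136, 122, 112, 115, 112, 111, 111, 112, 110, 111, 111, 110, 110, 108, 108, 116, 125, 134, 137, 133, 122, 111, 109, 109, 109, 112, 123, 146]
172 [102, 107, 114, 126, 138, 145, 145, 142, 138, 128, 118, 111, 108, 107, 108, 110, 109, 110, 112, 111, 111, 108, 111, 116, 121, 129, 125, 110, 100, 103, 104, 103, 102, 103, 102, 102, 100, 100, 98, 95, 94, 101, 113, 120, 119, 111, 104, 97, 95, 95, 99, 109, 123, 147]
173 [92, 92, 96, 104, 115, 125, 129, 123, 116, 107, 103, 97, 96, 95, 95, 94, 95, 96, 100, 101, 98, 95, 95, 95, 97, 105, 102, 93, 88, 88, 88, 88, 86, 87, 88, 85, 84, 83, 82, 80, 79, 81, 87, 88, 87, 84, 83, 80, 79, 78, 81, 97, 120, 148]
```

```bash
python3 - <<'E'
from h import *
t=load("top0");s=load("scene0");K=4
def contour(f,c0,r0,w,h,thr):
    V=crop(f,c0,r0,w,h,K).max(-1); m=(V<thr).astype(np.uint8)
    m=cv2.morphologyEx(m,cv2.MORPH_OPEN,np.ones((7,7)))
    c=max(cv2.findContours(m,cv2.RETR_EXTERNAL,cv2.CHAIN_APPROX_NONE)[0],key=cv2.contourArea)
    return c
def topx(c,c0,r0): return (c.reshape(-1,2)+.5)/K-.5+[c0,r0]
def sides(c,c0,r0):
    # quad from approxPolyDP on hull
    h=cv2.convexHull(c);e=5
    while True:
        q=cv2.approxPolyDP(h,e,True).reshape(-1,2)
        if len(q)<=4: break
        e+=1
    out=[]
    P=c.reshape(-1,2).astype(float)
    for i in range(4):
        a,b=q[i].astype(float),q[(i+1)%4].astype(float);u=(b-a)/np.linalg.norm(b-a)
        d=P-a;al=d@u/np.linalg.norm(b-a);pe=abs(d@[-u[1],u[0]])
        S=P[(al>.08)&(al<.92)&(pe<7)]
        S=(S+.5)/K-.5+[c0,r0]
        l=cv2.fitLine(S.astype(np.float32),cv2.DIST_HUBER,0,.01,.01).ravel()
        out.append((l,len(S)))
    return q/K+[c0,r0],out
for n,f,a,thr in(("top",t,(284,146,74,96),138),("scene",s,(268,184,118,66),118)):
    c=contour(f,*a,thr);q,L=sides(c,a[0],a[1]);print(n,q.round(1).tolist())
    for l,k in L:
        for z in(0,.019):
            p=plane(f,[l[2:]-20*l[:2],l[2:]+20*l[:2]],z);m=p.mean(0);d=p[1]-p[0]
            print(k,"z",z,"mid",m[:2].round(4),"dir deg",round(np.degrees(np.arctan2(d[1],d[0]))%180,2),end=" | ")
        print()
E
```

```text
top [[347.5, 155.5], [351.2, 232.2], [295.0, 235.0], [293.5, 157.0]]
258 z 0 mid [ 0.5774 -0.1709] dir deg 1.87 | 258 z 0.019 mid [ 0.5731 -0.1698] dir deg 1.87 | 
189 z 0 mid [ 0.3978 -0.0778] dir deg 92.7 | 189 z 0.019 mid [ 0.3956 -0.0778] dir deg 92.7 | 
262 z 0 mid [0.5132 0.0271] dir deg 2.46 | 262 z 0.019 mid [0.5097 0.0258] dir deg 2.46 | 
181 z 0 mid [ 0.6822 -0.0447] dir deg 92.27 | 181 z 0.019 mid [ 0.6767 -0.0451] dir deg 92.27 | 
scene [[382.2, 214.8], [357.5, 249.8], [271.0, 219.8], [334.0, 198.0]]
108 z 0 mid [ 0.6787 -0.0549] dir deg 92.2 | 108 z 0.019 mid [ 0.6884 -0.0786] dir deg 92.2 | 
147 z 0 mid [ 0.5652 -0.155 ] dir deg 8.36 | 147 z 0.019 mid [ 0.5781 -0.1759] dir deg 8.36 | 
11 z 0 mid [ 0.4113 -0.1535] dir deg 4.45 | 11 z 0.019 mid [ 0.4286 -0.1744] dir deg 4.45 | 
189 z 0 mid [0.5813 0.0501] dir deg 2.02 | 189 z 0.019 mid [0.5938 0.0234] dir deg 2.02 |
```

```bash
cat > meas.py <<'E'
from h import *
K=4
def mask(f,a,fn):
    H=cv2.cvtColor(crop(f,*a,K),cv2.COLOR_BGR2HSV).astype(int); m=fn(H[...,0],H[...,1],H[...,2]).astype(np.uint8)
    m=cv2.morphologyEx(m,cv2.MORPH_OPEN,np.ones((3,3)))
    n,l,st,_=cv2.connectedComponentsWithStats(m); i=1+st[1:,4].argmax()
    y,x=np.where(l==i); return (np.c_[x,y]+.5)/K-.5+[a[0],a[1]]
def axis(f,P,z):
    "points on plane z, binned along the long axis: s (mm), centre offset, width"
    W=plane(f,P,z)[:,:2]; c=W.mean(0); d=cv2.fitLine(W.astype(np.float32),cv2.DIST_L2,0,.01,.01).ravel()[:2]
    if d[0]<0:d=-d
    n=np.array([-d[1],d[0]]); s=(W-c)@d; o=(W-c)@n
    r=[]
    for b in np.arange(s.min(),s.max()+.005,.01):
        k=(s>=b)&(s<b+.01)
        if k.sum()>3: r.append((s[k].mean(),(o[k].min()+o[k].max())/2,np.ptp(o[k])))
    return c,d,n,s,np.array(r)
def report(name,f,P,z):
    c,d,n,s,r=axis(f,P,z)
    print(name,"c",c.round(4),"yaw",round(np.degrees(np.arctan2(d[1],d[0])),2),"s",(s.min()*1e3).round(1),(s.max()*1e3).round(1))
    print((r*1e3).round(0).astype(int).tolist())
    return c,d,n,s,r
brush=lambda h,s,v:(s<136)&(h>14)&(v>90)
blade=lambda h,s,v:(s<75)&(v>100)
torch=lambda h,s,v:(s<90)&(v<135)
E
python3 - <<'E'
from meas import *
t=load("top0");s=load("scene0")
for n,f,a,fn,z in(("brush top",t,(170,160,30,80),brush,.030),("brush sc",s,(348,138,66,32),brush,.03),
  ("blade top",t,(222,158,28,46),blade,.008),("blade sc",s,(360,170,30,22),blade,.008),
  ("torch top",t,(402,162,26,64),torch,.019),("torch sc",s,(212,248,84,54),torch,.019)):
    report(n,f,mask(f,a,fn),z)
# tray check overlay
c=np.array([.5376,-.0721]);y=.0384;u=np.array([np.cos(y),np.sin(y)]);v=np.array([-u[1],u[0]])
W=lambda x,yy,z:np.r_[c+x*u+yy*v,z]
pts=[W(x,yy,.04) for x in(.012,.078) for yy in(-.065,0,.065)]+[W(a,b,.019) for a in(-.14,.14) for b in(-.1,.1)]
tops=[W(x,yy+e*w,h) for yy,w,h in((.065,.0175,.0775),(0,.013,.0675),(-.065,.014,.070)) for x in(.012,.078) for e in(-1,1)]
m=np.zeros((560,790,3),np.uint8)
A=crop(t,288,150,66,90,5);B=crop(s,265,180,125,70,6)
for I,f,o,k in((A,t,(288,150),5),(B,s,(265,180),6)):
    for p,col in[(p,(0,0,255)) for p in pts]+[(p,(0,255,0)) for p in tops]:
        q=((proj(f,p)[0]-o+.5)*k).round().astype(int); cv2.circle(I,tuple(map(int,q)),2,col,-1)
cv2.imwrite("pics/ov.png",np.vstack([np.hstack([A,np.zeros((450,420,3),np.uint8)])[:0],B])); cv2.imwrite("pics/ovA.png",A)
H=np.zeros((450,800,3),np.uint8);H[:450,:330]=A;B2=cv2.resize(B,(470,263));H[:263,330:]=B2;cv2.imwrite("pics/ov.png",H)
E
```

```text
brush top c [0.4763 0.4018] yaw 4.87 s -90.3 141.7
[[-85, 0, 45], [-75, -1, 46], [-65, 0, 46], [-55, 0, 46], [-45, 0, 46], [-35, 0, 47], [-25, 0, 48], [-15, 0, 48], [-5, 0, 48], [4, 0, 47], [15, 0, 22], [25, 0, 20], [35, 0, 20], [45, 0, 19], [55, 0, 19], [65, 0, 18], [75, 0, 19], [85, 0, 20], [95, 0, 20], [105, 0, 20], [115, 0, 19], [125, 0, 19], [134, -1, 19], [141, 0, 11]]
brush sc c [0.4856 0.4067] yaw 5.14 s -104.3 120.1
[[-99, 4, 62], [-89, -1, 68], [-79, 1, 69], [-69, -1, 67], [-59, 0, 66], [-49, 1, 71], [-39, 1, 72], [-29, 1, 71], [-19, 1, 72], [-9, 0, 70], [0, -3, 61], [11, 1, 47], [21, 2, 45], [31, 0, 46], [41, 0, 48], [51, 0, 48], [61, 1, 48], [71, 0, 49], [81, -1, 48], [91, 0, 47], [101, -1, 51], [110, -3, 47], [118, 6, 29]]
blade top c [0.5776 0.23  ] yaw -6.81 s -59.7 72.8
[[-54, 0, 36], [-45, 0, 37], [-35, 0, 37], [-25, 0, 36], [-15, 0, 36], [-5, 0, 36], [5, 0, 35], [15, 0, 36], [25, 0, 29], [35, 0, 24], [45, 0, 24], [55, 0, 25], [65, 0, 25], [71, 1, 15]]
blade sc c [0.555  0.2349] yaw -18.4 s -38.4 39.3
[[-32, 3, 24], [-23, -4, 42], [-13, -1, 43], [-3, 0, 43], [7, 2, 42], [16, 3, 41], [26, 1, 30], [35, -5, 17]]
torch top c [ 0.527  -0.3978] yaw 3.83 s -85.8 101.4
[[-80, 0, 38], [-71, 0, 38], [-61, 0, 37], [-51, 0, 36], [-41, 0, 35], [-31, -1, 24], [-21, 0, 23], [-11, 0, 23], [-1, 0, 23], [9, 0, 22], [19, 0, 22], [29, 0, 22], [39, 0, 22], [49, 0, 22], [59, 0, 21], [69, 0, 22], [79, 1, 24], [89, 1, 35], [97, 0, 34]]
torch sc c [ 0.5328 -0.3954] yaw 3.01 s -106.2 102.8
[[-101, 7, 35], [-91, 1, 48], [-81, 0, 49], [-71, 0, 51], [-61, 0, 51], [-51, -2, 48], [-41, -4, 43], [-31, -4, 41], [-21, 0, 35], [-11, 0, 34], [-1, 0, 35], [9, 0, 35], [19, 0, 34], [29, 1, 35], [39, 1, 34], [49, 1, 34], [59, 1, 35], [69, 6, 43], [79, 3, 49], [89, 1, 48], [98, -4, 37]]
```

View pics/ov.png

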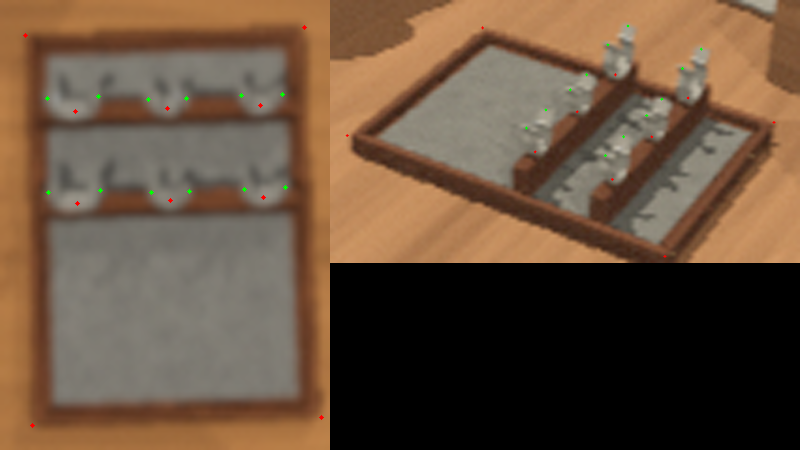

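The overlay puts the rail and clip points on the clips within about 1 px in both views (top crop dots 76,111; 167,108; 261,105). The +y rim corner dots stand about 1 px outside. I refine with the clip saturation profiles.

```bash
python3 - <<'E'
from h import *
t=load("top0")
H=cv2.cvtColor(t["image"],cv2.COLOR_BGR2HSV).astype(int)
print(H[195:225,286:300,2].mean(0).round().tolist(), H[195:225,343:356,2].mean(0).round().tolist())
def cross(p,lev):
    out=[]
    for i in range(len(p)-1):
        if (p[i]-lev)*(p[i+1]-lev)<0: out.append(round(296+i+(p[i]-lev)/(p[i]-p[i+1]),2))
    return out
c=np.array([.5376,-.0721]);y=.0384;u=np.array([np.cos(y),np.sin(y)]);v=np.array([-u[1],u[0]])
for r in(170,171,172,188,189,190,191):
    p=H[r,296:350,1].astype(float); x=cross(p,90)
    P=plane(t,[[a,r] for a in x],.042)[:,:2]-c
    print(r,x,[(round(1e3*q@u),round(1e3*q@v,1)) for q in P])
E
```

```text
[173.0, 173.0, 173.0, 172.0, 169.0, 164.0, 161.0, 152.0, 129.0, 109.0, 96.0, 105.0, 115.0, 122.0] [127.0, 127.0, 126.0, 121.0, 110.0, 103.0, 112.0, 129.0, 152.0, 169.0, 173.0, 174.0, 174.0]
170 [np.float64(296.2), np.float64(308.14), np.float64(316.3), np.float64(325.36), np.float64(335.35), np.float64(344.02)] [(84, np.float64(86.6)), (83, np.float64(44.8)), (82, np.float64(16.2)), (81, np.float64(-15.6)), (80, np.float64(-50.6)), (79, np.float64(-81.0))]
171 [np.float64(296.69), np.float64(307.42), np.float64(317.1), np.float64(324.65), np.float64(336.1), np.float64(343.11)] [(80, np.float64(85.0)), (79, np.float64(47.4)), (78, np.float64(13.5)), (77, np.float64(-13.0)), (76, np.float64(-53.1)), (76, np.float64(-77.6))]
172 [np.float64(297.35), np.float64(306.89), np.float64(317.93), np.float64(323.73), np.float64(336.8), np.float64(342.24)] [(77, np.float64(82.7)), (76, np.float64(49.3)), (75, np.float64(10.7)), (74, np.float64(-9.6)), (73, np.float64(-55.4)), (72, np.float64(-74.5))]
188 [np.float64(296.64), np.float64(316.42), np.float64(326.16), np.float64(335.63), np.float64(3
[... 237 characters left out ...]
np.float64(344.43)] [(16, np.float64(85.1)), (15, np.float64(46.4)), (14, np.float64(14.8)), (13, np.float64(-14.2)), (12, np.float64(-50.8)), (11, np.float64(-79.8))]
190 [np.float64(297.4), np.float64(307.61), np.float64(317.78), np.float64(324.85), np.float64(336.95), np.float64(343.67)] [(12, np.float64(83.8)), (11, np.float64(48.3)), (10, np.float64(13.0)), (9, np.float64(-11.6)), (8, np.float64(-53.6)), (7, np.float64(-77.0))]
191 [np.float64(297.96), np.float64(307.09), np.float64(318.69), np.float64(324.02), np.float64(337.97), np.float64(342.5)] [(9, np.float64(81.9)), (8, np.float64(50.2)), (6, np.float64(9.9)), (6, np.float64(-8.6)), (5, np.float64(-57.1)), (4, np.float64(-72.8))]
```

```bash
cat > go.py <<'E'
import sys
from h import *
from plant import manip
def go(x,y,z,yaw):
    "prints turn (deg about tool axes) and then shift (mm, tool axes after turn) to reach TCP x,y,z with tool x along handle yaw(deg)+180"
    s=manip.state();q=R.from_quat(s["tool_rot"],scalar_first=True)
    best=None
    for k in(180,0):
        g=R.from_euler("z",yaw+k,degrees=True)*R.from_euler("x",180,degrees=True)
        t=(q.inv()*g).as_rotvec(degrees=True)
        if best is None or np.linalg.norm(t)<np.linalg.norm(best[0]): best=(t,g)
    d=(np.array([x,y,z])-s["tool_pos"])*1e3
    print("turn",best[0].round(2),"shift",best[1].inv().apply(d).round(1),"j6",s["joint_pos"][5].round(2),"F",s["contact_force"].round(1),"t",round(s["time"],2),"w",round(s["gripper_width"]*85.4,1))
if __name__=="__main__": go(*map(float,sys.argv[1:5]))
E
python3 - <<'E'
from h import *
t=load("top0")
from plant import manip
print("tips",manip.tcp_to_tips)
print(plane(t,[[198,160],[272,166],[275,107]],.094).round(3))
E
python3 go.py .5627 .2318 .12 -6.8
```

```text
tips 0.014
[[0.637 0.349 0.094]
 [0.618 0.097 0.094]
 [0.83  0.093 0.094]]
turn [ -0.1   -0.02 -12.33] shift [-398.1 -313.3  124.2] j6 -0.12 F [ 0.2  0.6 -0. ] t 0.1 w 85.6
```

Emit:
{"op": "servo_tool", "data": {
  "moves": [
    [[0,0,0,0,0,-6.2,60],[0,0,0,0,0,-6.1,60],[-43,-35,14,0,0,0,60],[-43,-35,14,0,0,0,60],[-43,-35,14,0,0,0,60],[-43,-35,14,0,0,0,60],[-43,-35,14,0,0,0,60],[-43,-35,14,0,0,0,60],[-43,-35,14,0,0,0,60],[-42,-35,14,0,0,0,60],[-40,-33,12,0,0,0,60]]
  ]
}}

```text
time: 1.48
tool_pos: [0.5485, 0.2325, 0.1202]
tool_rot: [-0.0, 0.06, 0.998, -0.0]
contact_force: [0.8, 0.9, 0.8]
gripper_width: 0.705
grasp_force: 0.0
```

```bash
python3 go.py .5478 .2336 .03 -6.8
```

```text
turn [-0.02 -0.05 -0.05] shift [ 0.8  1.  90.2] j6 -1.18 F [0.8 0.9 0.8] t 1.48 w 60.2
```

Emit:
{"op": "servo_tool", "data": {
  "moves": [
    [[1,1,50,0,0,0,50],[0,0,40,0,0,0,46],[0,0,6,0,0,0,46],[0,0,3,0,0,0,46],[0,0,2,0,0,0,46],[0,0,0,0,0,0,46]]
  ]
}}

```text
time: 2.22
tool_pos: [0.5481, 0.2358, 0.022]
tool_rot: [0.001, 0.059, 0.998, 0.0]
contact_force: [1.1, 0.6, -0.3]
gripper_width: 0.538
grasp_force: 0.0
```

Emit:
{"op": "servo_tool", "data": {
  "moves": [
    [[0,0,2,0,0,0,46],[0,0,0,0,0,0,46]]
  ]
}}

```text
time: 2.48
tool_pos: [0.547, 0.2354, 0.0185]
tool_rot: [0.0, 0.06, 0.998, 0.0]
contact_force: [0.2, -0.1, 0.2]
gripper_width: 0.539
grasp_force: 0.0
```

Emit:
{"op": "servo_tool", "data": {
  "moves": [
    [[0,0,2,0,0,0,40],[0,0,0,0,0,0,40],[0,0,0,0,0,0,40]]
  ]
}}

```text
time: 2.85
tool_pos: [0.5469, 0.2353, 0.0162]
tool_rot: [-0.0, 0.06, 0.998, -0.0]
contact_force: [-0.6, 0.5, -0.1]
gripper_width: 0.469
grasp_force: 0.0
```

Emit:
{"op": "servo_tool", "data": {
  "moves": [
    [[0,0,0,0,0,0,25],[0,0,0,0,0,0,25],[0,0,0,0,0,0,25],[0,0,0,0,0,0,25]]
  ]
}}

```text
time: 3.35
tool_pos: [0.5471, 0.2354, 0.0167]
tool_rot: [0.0, 0.06, 0.998, 0.0]
contact_force: [-1.5, -0.1, 3.7]
gripper_width: 0.388
grasp_force: 59.4
```

Emit:
{"op": "servo_tool", "data": {
  "moves": [
    [[0,0,-1,0,0,0,25],[20,0,0,0,0,0,25],[35,0,0,0,0,0,25],[40,0,0,0,0,0,25],[40,0,0,0,0,0,25],[40,0,0,0,0,0,25],[30,0,0,0,0,0,25],[15,0,0,0,0,0,25],[0,0,0,0,0,0,25],[0,0,1,0,0,0,25]]
  ]
}}

```text
time: 4.6
tool_pos: [0.329, 0.2615, 0.0166]
tool_rot: [-0.0, 0.06, 0.998, -0.0]
contact_force: [-4.8, -1.4, 9.6]
gripper_width: 0.392
grasp_force: 60.7
```

Release, rise clear and look.

Emit:
{"op": "servo_tool", "data": {
  "moves": [
    [[0,0,0,0,0,0,50],[0,0,0,0,0,0,50],[0,0,-10,0,0,0,50],[0,0,-50,0,0,0,50],[0,0,-50,0,0,0,50],[-40,0,-40,0,0,0,50],[-60,0,0,0,0,0,50],[0,0,0,0,0,0,50]]
  ]
}}

```text
time: 5.6
tool_pos: [0.431, 0.249, 0.1673]
tool_rot: [0.001, 0.061, 0.998, 0.0]
contact_force: [-0.6, -0.7, -0.1]
gripper_width: 0.583
grasp_force: 0.0
```

```bash
python3 - <<'E'
from meas import *
from plant import manip
for n in("scene","top"):
    f=manip.grab_frame(n); np.savez(f"{n}1.npz",**f)
t=load("top1");s=load("scene1")
# predicted mid-handle
P=np.array([[.49,.240,.008]]);print(proj(t,P),proj(s,P))
A=crop(t,160,130,180,150,3);A2=crop(s,320,110,120,90,3)
H=np.zeros((450,800,3),np.uint8);H[:,:540]=A;H[:270,540:800]=A2[:,:260];cv2.imwrite("pics/c1.png",H)
E
```

```text
[[232.94434602 207.15644931]] [[360.10933705 172.50741119]]
```

View pics/c1.png

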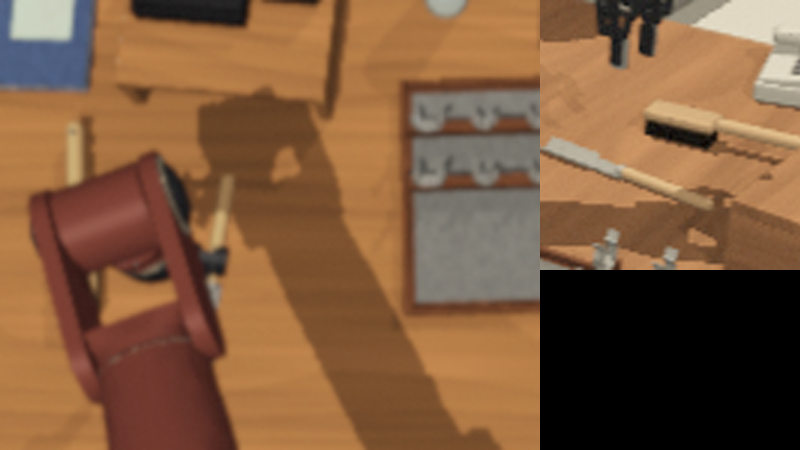

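The shoehorn is out and released: in the top crop its handle runs (227,175) to (215,245), partly under the gripper, and in the scene crop the blade and handle lie in front of the shelf. I measure the handle.

```bash
python3 - <<'E'
from meas import *
t=load("top1");s=load("scene1")
pale=lambda h,s,v:(s<132)&(s>60)&(h>14)&(v>70)
P=mask(t,(226,180,16,32),pale);c,d,n,S,r=report("sh top",t,P,.008)
print("end",(c+S.max()*d).round(4))
steel=lambda h,s,v:(s<60)&(v>110)
Q=mask(s,(320,150,30,22),steel);report("sh blade sc",s,Q,.008)
Q2=mask(s,(340,158,42,24),pale);c,d,n,S,r=report("sh handle sc",s,Q2,.008)
print("ends",(c+S.min()*d).round(4),(c+S.max()*d).round(4))
E
```

```text
sh top c [0.5135 0.2391] yaw -7.4 s -39.8 45.1
[[-35, 0, 16], [-25, 0, 16], [-15, 0, 16], [-5, 0, 16], [5, 0, 15], [15, 0, 13], [25, 0, 13], [35, 0, 13], [42, 0, 10]]
end [0.5582 0.2333]
sh blade sc c [0.3648 0.2587] yaw -11.22 s -62.1 68.9
[[-56, 4, 26], [-47, -2, 39], [-37, -1, 40], [-27, -1, 39], [-17, 1, 39], [-7, 0, 38], [3, 2, 40], [13, 2, 37], [23, -1, 29], [33, 0, 29], [43, 0, 25], [53, 4, 31], [62, -2, 19]]
sh handle sc c [0.4926 0.2454] yaw -9.26 s -74.3 72.3
[[-68, 4, 23], [-59, -2, 36], [-49, -2, 35], [-39, -1, 36], [-29, 1, 33], [-19, 0, 34], [-9, 0, 34], [1, 1, 34], [11, 1, 35], [21, 0, 33], [31, 1, 31], [41, 0, 33], [51, 1, 29], [60, 1, 28], [68, -3, 19]]
ends [0.4193 0.2574] [0.564  0.2338]
```

```bash
python3 go.py .489 .242 .019 -7.0
```

```text
turn [-0.02 -0.06  0.12] shift [-61.6   0.2 147.2] j6 -1.07 F [-1.1  0.2  0.1] t 5.7 w 49.8
```

Emit:
{"op": "servo_tool", "data": {
  "moves": [
    [[-50,0,0,0,0,0,40],[-12,0,40,0,0,0,40],[0,0,50,0,0,0,36],[0,0,40,0,0,0,32],[0,0,12,0,0,0,30],[0,0,5,0,0,0,30],[0,0,0,0,0,0,30]]
  ]
}}

```text
time: 6.58
tool_pos: [0.4903, 0.2427, 0.021]
tool_rot: [0.001, 0.059, 0.998, 0.0]
contact_force: [-0.7, -0.3, 0.9]
gripper_width: 0.351
grasp_force: 0.0
```

Emit:
{"op": "servo_tool", "data": {
  "moves": [
    [[0,0,1,0,0,0,10],[0,0,0,0,0,0,10],[0,0,0,0,0,0,10],[0,0,0,0,0,0,10],[0,0,0,0,0,0,10]]
  ]
}}

```text
time: 7.2
tool_pos: [0.4909, 0.2429, 0.0208]
tool_rot: [0.001, 0.059, 0.998, 0.001]
contact_force: [-1.2, -0.6, 5.9]
gripper_width: 0.152
grasp_force: 58.6
```

Emit:
{"op": "servo_tool", "data": {
  "moves": [
    [[0,0,-10,0,0,0,10],[0,0,-10,0,0,0,10],[0,0,-40,0,0,0,10],[0,0,-50,0,0,0,10],[0,0,-50,0,0,0,10],[0,0,0,0,0,0,10],[0,0,0,0,0,0,10]]
  ]
}}

```text
time: 8.07
tool_pos: [0.4891, 0.2421, 0.1782]
tool_rot: [-0.0, 0.06, 0.998, -0.0]
contact_force: [-0.2, -0.7, -1.4]
gripper_width: 0.152
grasp_force: 58.7
```

```bash
python3 - <<'E'
from meas import *
from plant import manip
s=manip.grab_frame("scene");st=manip.state();print(st["tool_pos"],st["contact_force"],st["ft_torque"])
np.savez("scene2.npz",**s)
q=proj(s,st["tool_pos"]+[0,0,-.011]).round(1);print(q)
c=q[0].astype(int);cv2.imwrite("pics/c2.png",crop(s,c[0]-50,c[1]-45,100,80,6))
E
```

```text
[0.48845434 0.24185395 0.17693225] [-0.42624123  0.39788924 -1.68298943] [-0.02153086 -0.10551152  0.05095529]
[[363.6 131.9]]
```

View pics/c2.png

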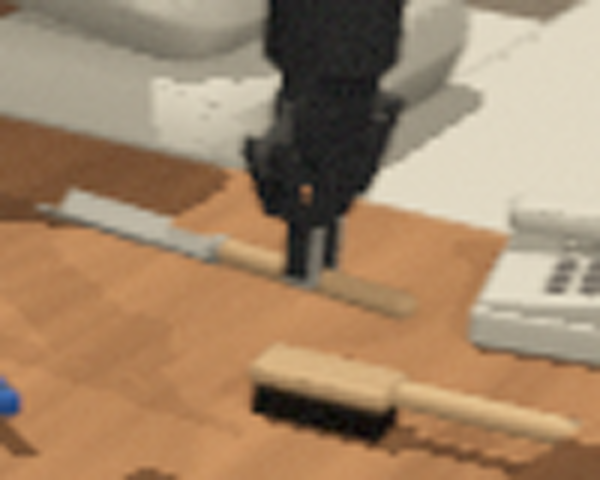

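The handle is held at mid-length with the fingertips just below it (crop 305,285). The rounded end is at crop (412,300), the junction at (218,246) and the blade tip at (50,210). I check the pitch, then plan the carry to the middle (small) pair.

```bash
cat > pitch.py <<'E'
from meas import *
def vert(f,uv,p0,yaw):
    "ray hits vertical plane through p0 with heading yaw: along (mm), height(mm)"
    n=np.array([-np.sin(np.radians(yaw)),np.cos(np.radians(yaw)),0]);d=ray(f,uv)
    P=f["eye"]+d*(((p0-f["eye"])@n)/(d@n))[:,None]
    u=np.array([np.cos(np.radians(yaw)),np.sin(np.radians(yaw)),0]);return np.c_[(P-p0)@u,P[:,2]]*1e3
E
python3 - <<'E'
from pitch import *
s=load("scene2")
pale=lambda h,s,v:(s<135)&(s>60)&(h>13)&(v>70)
o=np.array([313,86])
print(vert(s,np.array([[410,302],[360,290],[270,262],[222,246],[120,218]])/6-.5+o,np.array([.4885,.2419,.169]),-7).round(1))
c=np.array([.5376,-.0721]);y=.0384;u=np.array([np.cos(y),np.sin(y)]);v=np.array([-u[1],u[0]])
for n,yy in(("large",.0657),("small",.0003),("mid",-.0653)): print(n,(c+.045*u+yy*v).round(4))
E
python3 go.py .5825 -.0701 .13 2.2
```

```text
[[  68.9  170.9]
 [  35.9  168.8]
 [ -26.2  168.6]
 [ -60.7  169.2]
 [-137.   166.8]]
large [ 0.58   -0.0047]
small [ 0.5826 -0.0701]
mid [ 0.5851 -0.1356]
turn [-0.05 -0.13 -9.03] shift [ -82.  -315.3   46.9] j6 -1.13 F [-0.4  0.4 -1.7] t 8.12 w 12.9
```

Emit:
{"op": "servo_tool", "data": {
  "moves": [
    [[0,0,0,0,0,-4.5,10],[0,0,0,0,0,-4.5,10],[-14,-40,0,0,0,0,10],[-14,-55,0,0,0,0,10],[-14,-55,0,0,0,0,10],[-14,-55,0,0,0,0,10],[-14,-55,0,0,0,0,10],[-12,-55,0,0,0,0,10],[0,0,40,0,0,0,10],[0,0,20,0,0,0,10],[0,0,0,0,0,0,10],[0,0,0,0,0,0,10]]
  ]
}}

```text
time: 9.62
tool_pos: [0.5836, -0.0688, 0.1189]
tool_rot: [0.0, -0.02, 1.0, -0.0]
contact_force: [0.2, 0.3, -1.3]
gripper_width: 0.155
grasp_force: 58.8
```

```bash
python3 go.py .5826 -.0701 .08 2.2
```

```text
turn [-0.01  0.04  0.05] shift [ 1.1 -1.2 38.9] j6 -1.85 F [ 0.2  0.3 -1.3] t 9.62 w 13.2
```

Emit:
{"op": "servo_tool", "data": {
  "moves": [
    [[1,-1,20,0,0,0,10],[0,0,15,0,0,0,10],[0,0,4,0,0,0,10],[0,0,0,0,0,0,10],[0,0,0,0,0,0,10]]
  ]
}}

```text
time: 10.25
tool_pos: [0.5828, -0.0706, 0.0799]
tool_rot: [0.0, -0.019, 1.0, -0.0]
contact_force: [0.1, -0.4, -0.7]
gripper_width: 0.156
grasp_force: 58.8
```

Emit:
{"op": "servo_tool", "data": {
  "moves": [
    [[0,0,3,0,0,0,10],[0,0,3,0,0,0,10],[0,0,0,0,0,0,10]]
  ]
}}

```text
time: 10.62
tool_pos: [0.5837, -0.0704, 0.075]
tool_rot: [0.002, -0.019, 1.0, 0.0]
contact_force: [0.4, 2.2, 4.3]
gripper_width: 0.152
grasp_force: 59.4
```

Emit:
{"op": "servo_tool", "data": {
  "moves": [
    [[0,0,3,0,0,0,10],[0,0,0,0,0,0,10]]
  ]
}}

```text
time: 10.88
tool_pos: [0.5842, -0.0706, 0.0725]
tool_rot: [0.002, -0.019, 1.0, -0.0]
contact_force: [1.1, 1.2, 6.5]
gripper_width: 0.153
grasp_force: 59.5
```

Emit:
{"op": "servo_tool", "data": {
  "moves": [
    [[0,0,3,0,0,0,10],[0,0,0,0,0,0,10]]
  ]
}}

```text
time: 11.12
tool_pos: [0.584, -0.0704, 0.0688]
tool_rot: [0.002, -0.019, 1.0, -0.0]
contact_force: [2.4, 1.2, 2.4]
gripper_width: 0.148
grasp_force: 59.2
```

Emit:
{"op": "servo_tool", "data": {
  "moves": [
    [[0,0,3,0,0,0,10],[0,0,0,0,0,0,10]]
  ]
}}

```text
time: 11.38
tool_pos: [0.5815, -0.0701, 0.0633]
tool_rot: [-0.001, -0.019, 1.0, 0.0]
contact_force: [0.3, 3.9, 0.6]
gripper_width: 0.155
grasp_force: 59.0
```

Emit:
{"op": "servo_tool", "data": {
  "moves": [
    [[0,0,2,0,0,0,10],[0,0,0,0,0,0,10]]
  ]
}}

```text
time: 11.62
tool_pos: [0.5817, -0.0701, 0.0632]
tool_rot: [-0.001, -0.019, 1.0, 0.001]
contact_force: [-4.8, 3.0, 9.9]
gripper_width: 0.152
grasp_force: 60.1
```

Emit:
{"op": "servo_tool", "data": {
  "moves": [
    [[0,0,0,0,0,0,30],[0,0,0,0,0,0,30],[0,0,-10,0,0,0,30],[0,0,-30,0,0,0,30],[0,0,-40,0,0,0,40],[0,0,-40,0,0,0,50],[0,0,0,0,0,0,50]]
  ]
}}

```text
time: 12.5
tool_pos: [0.5849, -0.0713, 0.1878]
tool_rot: [0.004, -0.019, 1.0, -0.001]
contact_force: [0.3, -0.4, -0.5]
gripper_width: 0.584
grasp_force: 0.0
```

```bash
python3 go.py .547 .4078 .15 4.9; python3 - <<'E'
from meas import *
from plant import manip
s=manip.grab_frame("scene"); np.savez("scene3.npz",**s)
cv2.imwrite("pics/c3.png",crop(s,265,170,125,80,6))
E
```

```text
turn [-0.17  0.5  -2.73] shift [ -3.1 480.6  37.8] j6 -1.86 F [ 0.3 -0.4 -0.5] t 12.5 w 49.9
```

View pics/c3.png

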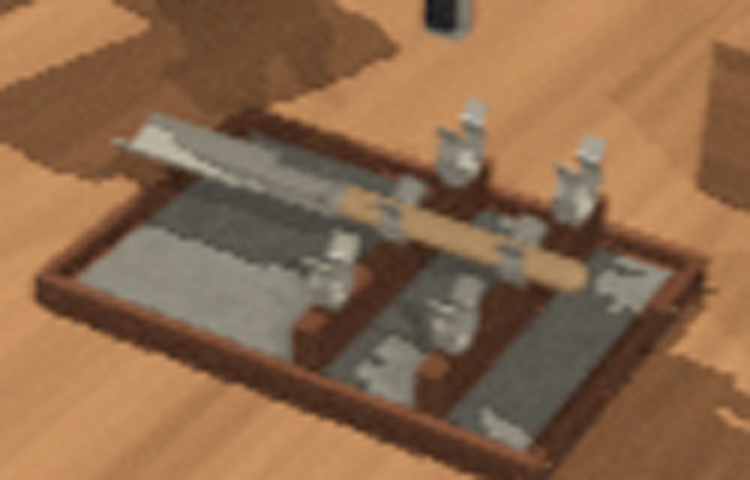

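The shoehorn sits level in both middle clips (crop 390,220 and 512,257) with its blade over the bare end. The brush is next.

Emit:
{"op": "servo_tool", "data": {
  "moves": [
    [[0,0,0,0,0.4,-2.7,45],[0,40,0,0,0,0,45],[0,60,0,0,0,0,45],[0,60,0,0,0,0,45],[0,60,0,0,0,0,45],[0,60,0,0,0,0,45],[0,60,0,0,0,0,45],[0,60,0,0,0,0,45],[-3,60,20,0,0,0,45],[0,20,40,0,0,0,45],[0,0,0,0,0,0,45],[0,0,0,0,0,0,45]]
  ]
}}

```text
time: 14.05
tool_pos: [0.5442, 0.4063, 0.1225]
tool_rot: [-0.004, -0.042, 0.999, -0.001]
contact_force: [0.1, 0.4, 0.5]
gripper_width: 0.525
grasp_force: 0.0
```

```bash
python3 go.py .547 .4078 .032 4.9
```

```text
turn [-0.04 -0.44 -0.05] shift [-2.9  1.2 90.5] j6 -1.13 F [0.1 0.4 0.5] t 14.05 w 44.8
```

Emit:
{"op": "servo_tool", "data": {
  "moves": [
    [[-3,1,40,0,-0.4,0,40],[0,0,35,0,0,0,36],[0,0,11,0,0,0,36],[0,0,4,0,0,0,36],[0,0,0,0,0,0,12],[0,0,0,0,0,0,12],[0,0,0,0,0,0,12],[0,0,0,0,0,0,12],[0,0,0,0,0,0,12]]
  ]
}}

```text
time: 15.18
tool_pos: [0.5479, 0.409, 0.0339]
tool_rot: [0.001, -0.042, 0.999, 0.001]
contact_force: [3.3, -0.2, 3.4]
gripper_width: 0.196
grasp_force: 58.8
```

Emit:
{"op": "servo_tool", "data": {
  "moves": [
    [[0,0,-10,0,0,0,12],[0,0,-30,0,0,0,12],[0,0,-50,0,0,0,12],[0,0,-50,0,0,0,12],[0,0,0,0,0,0,12]]
  ]
}}

```text
time: 15.8
tool_pos: [0.5485, 0.41, 0.1787]
tool_rot: [0.004, -0.043, 0.999, 0.002]
contact_force: [1.2, 0.5, -1.5]
gripper_width: 0.196
grasp_force: 58.7
```

```bash
python3 go.py .5855 -.1356 .175 2.2;python3 - <<'E'
from pitch import *
from plant import manip
s=manip.grab_frame("scene");np.savez("scene4.npz",**s);st=manip.state()
q=proj(s,st["tool_pos"])[0].round().astype(int)
m=mask(s,(q[0]-50,q[1]-30,100,50),lambda h,s,v:(s<136)&(s>60)&(h>13)&(v>90))
w=vert(s,m,st["tool_pos"],4.9);print(st["tool_pos"].round(4),w.min(0),w.max(0))
for b in range(-160,80,20):
    k=(w[:,0]>=b)&(w[:,0]<b+20)
    if k.any():print(b+10,w[k,1].min().round(),w[k,1].max().round())
E
```

```text
turn [0.26 0.43 2.69] shift [ -16.  -546.7    3.7] j6 -1.12 F [ 1.2  0.5 -1.5] t 15.8 w 16.7
[0.5471 0.4091 0.175 ] [-201.59434736  108.81450002] [ -8.79972034 190.19206833]
-150 109.0 189.0
-130 114.0 190.0
-110 159.0 190.0
-90 160.0 190.0
-70 160.0 190.0
-50 164.0 188.0
-30 165.0 185.0
-10 165.0 185.0
```

Emit:
{"op": "servo_tool", "data": {
  "moves": [
    [[0,0,0,0,0,2.7,12],[-2,-40,0,0,0,0,12],[-2,-56,0,0,0,0,12],[-2,-56,0,0,0,0,12],[-2,-56,0,0,0,0,12],[-2,-56,0,0,0,0,12],[-2,-56,0,0,0,0,12],[-2,-56,0,0,0,0,12],[-2,-56,0,0,0,0,12],[0,-56,0,0,0,0,12],[0,-56,20,0,0,0,12],[0,0,20,0,0,0,12]]
  ]
}}

```text
time: 17.35
tool_pos: [0.5816, -0.1372, 0.1293]
tool_rot: [-0.002, -0.016, 1.0, 0.001]
contact_force: [1.0, 0.1, -1.2]
gripper_width: 0.197
grasp_force: 58.9
```

Emit:
{"op": "servo_tool", "data": {
  "moves": [
    [[0,0,15,0,0,0,12],[0,0,0,0,0,0,12]]
  ]
}}

```text
time: 17.6
tool_pos: [0.5815, -0.1325, 0.1143]
tool_rot: [-0.003, -0.02, 1.0, 0.001]
contact_force: [-0.9, 0.3, -0.3]
gripper_width: 0.194
grasp_force: 58.8
```

```bash
python3 go.py .5855 -.1356 .08 2.2
```

```text
turn [ 0.16 -0.31  0.07] shift [-3.9 -3.3 34.3] j6 -1.96 F [-0.9  0.3 -0.3] t 17.6 w 16.6
```

Emit:
{"op": "servo_tool", "data": {
  "moves": [
    [[-4,-3,10,0,-0.3,0,12],[0,0,15,0,0,0,12],[0,0,9,0,0,0,12],[0,0,0,0,0,0,12],[0,0,0,0,0,0,12]]
  ]
}}

```text
time: 18.23
tool_pos: [0.5878, -0.1375, 0.0838]
tool_rot: [0.003, -0.019, 1.0, 0.0]
contact_force: [-0.1, -0.7, -0.5]
gripper_width: 0.194
grasp_force: 58.8
```

Emit:
{"op": "servo_tool", "data": {
  "moves": [
    [[0,0,3,0,0,0,12],[0,0,3,0,0,0,12],[0,0,0,0,0,0,12]]
  ]
}}

```text
time: 18.6
tool_pos: [0.5874, -0.1373, 0.0772]
tool_rot: [0.002, -0.019, 1.0, 0.0]
contact_force: [-0.1, -0.2, -1.2]
gripper_width: 0.195
grasp_force: 58.8
```

Emit:
{"op": "servo_tool", "data": {
  "moves": [
    [[0,0,3,0,0,0,12],[0,0,3,0,0,0,12],[0,0,0,0,0,0,12]]
  ]
}}

```text
time: 18.98
tool_pos: [0.5885, -0.1372, 0.0726]
tool_rot: [0.003, -0.019, 1.0, 0.0]
contact_force: [-0.7, 2.2, 4.0]
gripper_width: 0.197
grasp_force: 59.6
```

Emit:
{"op": "servo_tool", "data": {
  "moves": [
    [[0,1.5,3,0,0,0,12],[0,0,0,0,0,0,12]]
  ]
}}

```text
time: 19.23
tool_pos: [0.5892, -0.1358, 0.0702]
tool_rot: [0.004, -0.019, 1.0, 0.0]
contact_force: [-0.2, 2.9, 5.4]
gripper_width: 0.196
grasp_force: 59.8
```

Emit:
{"op": "servo_tool", "data": {
  "moves": [
    [[0,0,3,0,0,0,12],[0,0,0,0,0,0,12]]
  ]
}}

```text
time: 19.48
tool_pos: [0.5896, -0.1359, 0.0677]
tool_rot: [0.005, -0.019, 1.0, -0.0]
contact_force: [1.1, 2.8, 7.3]
gripper_width: 0.198
grasp_force: 59.9
```

Emit:
{"op": "servo_tool", "data": {
  "moves": [
    [[0,0,3,0,0,0,12],[0,0,0,0,0,0,12]]
  ]
}}

```text
time: 19.73
tool_pos: [0.5895, -0.1358, 0.0643]
tool_rot: [0.005, -0.019, 1.0, 0.0]
contact_force: [1.9, 3.3, 5.8]
gripper_width: 0.19
grasp_force: 59.7
```

Emit:
{"op": "servo_tool", "data": {
  "moves": [
    [[0,0,3,0,0,0,12],[0,0,0,0,0,0,12]]
  ]
}}

```text
time: 19.98
tool_pos: [0.5879, -0.1354, 0.0591]
tool_rot: [0.003, -0.019, 1.0, 0.001]
contact_force: [2.1, 2.9, -1.6]
gripper_width: 0.193
grasp_force: 59.1
```

Emit:
{"op": "servo_tool", "data": {
  "moves": [
    [[0,0,3,0,0,0,12],[0,0,0,0,0,0,12]]
  ]
}}

```text
time: 20.23
tool_pos: [0.5874, -0.1353, 0.0568]
tool_rot: [0.002, -0.019, 1.0, 0.001]
contact_force: [-1.4, 4.5, 4.6]
gripper_width: 0.201
grasp_force: 59.7
```

Emit:
{"op": "servo_tool", "data": {
  "moves": [
    [[0,0,2,0,0,0,12],[0,0,0,0,0,0,12],[0,0,0,0,0,0,12]]
  ]
}}

```text
time: 20.6
tool_pos: [0.5875, -0.1354, 0.0566]
tool_rot: [0.002, -0.019, 1.0, 0.001]
contact_force: [-6.8, 5.6, 14.6]
gripper_width: 0.197
grasp_force: 60.9
```

Emit:
{"op": "servo_tool", "data": {
  "moves": [
    [[0,0,-1,0,0,0,34],[0,0,0,0,0,0,34],[0,0,-10,0,0,0,34],[0,0,-30,0,0,0,34],[0,0,-40,0,0,0,45],[0,0,-40,0,0,0,50],[0,0,0,0,0,0,55]]
  ]
}}

```text
time: 21.48
tool_pos: [0.5896, -0.1371, 0.181]
tool_rot: [0.007, -0.019, 1.0, -0.002]
contact_force: [0.5, -0.3, 0.5]
gripper_width: 0.647
grasp_force: 0.0
```

```bash
python3 go.py .5502 -.3962 .12 4; python3 - <<'E'
from meas import *
from plant import manip
s=manip.grab_frame("scene"); np.savez("scene5.npz",**s)
cv2.imwrite("pics/c5.png",crop(s,265,170,125,80,6))
E
```

```text
turn [-0.22  0.77 -1.83] shift [  57.4 -255.7   61. ] j6 -1.96 F [ 0.5 -0.3  0.5] t 21.48 w 55.3
```

View pics/c5.png

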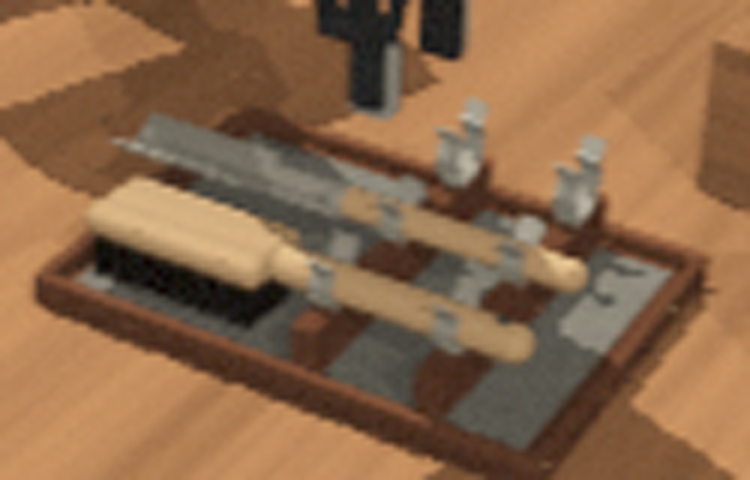

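The brush sits in both near clips (crop 318,282 and 447,325), bristles down, and the shoehorn is unchanged. The torch is next.

Emit:
{"op": "servo_tool", "data": {
  "moves": [
    [[0,0,0,0,0.7,-1.8,55],[11,-40,0,0,0,0,55],[12,-54,0,0,0,0,55],[12,-54,0,0,0,0,55],[12,-54,10,0,0,0,55],[10,-54,20,0,0,0,55],[0,0,30,0,0,0,55],[0,0,0,0,0,0,50],[0,0,0,0,0,0,50]]
  ]
}}

```text
time: 22.65
tool_pos: [0.5476, -0.3946, 0.1156]
tool_rot: [-0.004, -0.035, 0.999, 0.0]
contact_force: [0.1, -0.4, 0.8]
gripper_width: 0.584
grasp_force: 0.0
```

```bash
python3 go.py .5502 -.3962 .022 4
```

```text
turn [ 0.06 -0.45  0.04] shift [-2.5 -1.7 93.6] j6 -2.37 F [ 0.1 -0.4  0.8] t 22.65 w 49.8
```

Emit:
{"op": "servo_tool", "data": {
  "moves": [
    [[-3,-2,40,0,-0.4,0,50],[0,0,35,0,0,0,48],[0,0,13,0,0,0,46],[0,0,5,0,0,0,46],[0,0,0,0,0,0,20],[0,0,0,0,0,0,20],[0,0,0,0,0,0,20],[0,0,0,0,0,0,20],[0,0,0,0,0,0,20]]
  ]
}}

```text
time: 23.78
tool_pos: [0.5515, -0.3979, 0.0248]
tool_rot: [0.001, -0.035, 0.999, -0.001]
contact_force: [0.1, 0.6, 6.1]
gripper_width: 0.3
grasp_force: 59.7
```

Emit:
{"op": "servo_tool", "data": {
  "moves": [
    [[0,0,-10,0,0,0,20],[0,0,-40,0,0,0,20],[0,0,-50,0,0,0,20],[0,0,-45,0,0,0,20],[0,0,0,0,0,0,20],[0,0,0,0,0,0,20]]
  ]
}}

```text
time: 24.52
tool_pos: [0.5496, -0.3966, 0.1664]
tool_rot: [-0.001, -0.035, 0.999, 0.001]
contact_force: [-0.3, -0.5, -2.8]
gripper_width: 0.304
grasp_force: 59.3
```

```bash
python3 go.py .581 -.0047 .165 2.2
```

```text
turn [ 0.09 -0.09  1.77] shift [-46.4 390.4   1.4] j6 -2.37 F [-0.3 -0.5 -2.8] t 24.52 w 25.9
```

Emit:
{"op": "servo_tool", "data": {
  "moves": [
    [[0,0,0,0,0,1.8,20],[-6,40,0,0,0,0,20],[-6,50,0,0,0,0,20],[-6,50,0,0,0,0,20],[-6,50,0,0,0,0,20],[-6,50,0,0,0,0,20],[-6,50,0,0,0,0,20],[-6,50,0,0,0,0,20],[-4,50,0,0,0,0,20],[0,0,35,0,0,0,20],[0,0,0,0,0,0,20],[0,0,0,0,0,0,20]]
  ]
}}

```text
time: 26.02
tool_pos: [0.5813, -0.0061, 0.1325]
tool_rot: [-0.001, -0.018, 1.0, 0.0]
contact_force: [0.4, -0.8, -1.5]
gripper_width: 0.307
grasp_force: 59.5
```

```bash
python3 go.py .581 -.0047 .09 2.2
```

```text
turn [ 0.02 -0.08 -0.09] shift [ 0.2  1.4 42.5] j6 -1.75 F [ 0.4 -0.8 -1.5] t 26.02 w 26.2
```

Emit:
{"op": "servo_tool", "data": {
  "moves": [
    [[0,1,20,0,0,0,20],[0,0,16,0,0,0,20],[0,0,3,0,0,0,20],[0,0,0,0,0,0,20]]
  ]
}}

```text
time: 26.52
tool_pos: [0.5813, -0.0047, 0.0934]
tool_rot: [-0.0, -0.019, 1.0, 0.0]
contact_force: [0.2, -0.4, -2.0]
gripper_width: 0.3
grasp_force: 59.5
```

Emit:
{"op": "servo_tool", "data": {
  "moves": [
    [[0,0,4,0,0,0,20],[0,0,4,0,0,0,20],[0,0,0,0,0,0,20]]
  ]
}}

```text
time: 26.9
tool_pos: [0.5813, -0.0045, 0.0856]
tool_rot: [-0.0, -0.019, 1.0, 0.0]
contact_force: [-0.6, 0.2, -2.1]
gripper_width: 0.303
grasp_force: 59.5
```

Emit:
{"op": "servo_tool", "data": {
  "moves": [
    [[0,0,3,0,0,0,20],[0,0,3,0,0,0,20],[0,0,0,0,0,0,20]]
  ]
}}

```text
time: 27.28
tool_pos: [0.583, -0.0048, 0.0821]
tool_rot: [0.002, -0.019, 1.0, -0.0]
contact_force: [-1.6, 1.4, 5.2]
gripper_width: 0.303
grasp_force: 60.4
```

Emit:
{"op": "servo_tool", "data": {
  "moves": [
    [[0,0,3,0,0,0,20],[0,0,0,0,0,0,20]]
  ]
}}

```text
time: 27.52
tool_pos: [0.5839, -0.0048, 0.08]
tool_rot: [0.003, -0.019, 1.0, -0.0]
contact_force: [-1.5, -0.6, 7.5]
gripper_width: 0.303
grasp_force: 60.6
```

Well centred (Fy about 0). I continue pressing.

Emit:
{"op": "servo_tool", "data": {
  "moves": [
    [[0,0,3,0,0,0,20],[0,0,3,0,0,0,20],[0,0,0,0,0,0,20]]
  ]
}}

```text
time: 27.9
tool_pos: [0.5847, -0.0048, 0.0743]
tool_rot: [0.004, -0.019, 1.0, -0.0]
contact_force: [1.8, 0.1, 5.9]
gripper_width: 0.301
grasp_force: 60.6
```

Emit:
{"op": "servo_tool", "data": {
  "moves": [
    [[0,0,3,0,0,0,20],[0,0,3,0,0,0,20],[0,0,0,0,0,0,20]]
  ]
}}

```text
time: 28.28
tool_pos: [0.5815, -0.0046, 0.0645]
tool_rot: [0.0, -0.019, 1.0, 0.0]
contact_force: [1.8, 0.9, -2.6]
gripper_width: 0.299
grasp_force: 59.7
```

Emit:
{"op": "servo_tool", "data": {
  "moves": [
    [[0,0,3,0,0,0,20],[0,0,0,0,0,0,20]]
  ]
}}

```text
time: 28.52
tool_pos: [0.5812, -0.0046, 0.0622]
tool_rot: [-0.001, -0.019, 1.0, 0.0]
contact_force: [-1.5, -0.1, 5.3]
gripper_width: 0.306
grasp_force: 60.3
```

Home at TCP 0.0622, against 0.0623 expected. A little more press, then release and rise.

Emit:
{"op": "servo_tool", "data": {
  "moves": [
    [[0,0,2,0,0,0,20],[0,0,0,0,0,0,20],[0,0,-1,0,0,0,42],[0,0,0,0,0,0,42],[0,0,0,0,0,0,42],[0,0,-15,0,0,0,42],[0,0,-40,0,0,0,42],[0,0,-50,0,0,0,42],[-10,55,-20,0,0,0,42],[0,60,0,0,0,0,42],[0,60,0,0,0,0,42],[0,0,0,0,0,0,42]]
  ]
}}

```text
time: 30.02
tool_pos: [0.5845, 0.1742, 0.1871]
tool_rot: [0.001, -0.022, 1.0, 0.0]
contact_force: [0.1, -0.8, -0.6]
gripper_width: 0.489
grasp_force: 0.0
```

```bash
python3 - <<'E'
from meas import *
from plant import manip
s=manip.grab_frame("scene");t=manip.grab_frame("top"); np.savez("top6.npz",**t);np.savez("scene6.npz",**s)
H=np.zeros((420,800,3),np.uint8);H[:320,:500]=crop(s,265,170,125,80,4);H[:,500:800]=crop(t,285,150,75,105,4)
cv2.imwrite("pics/c6.png",H)
E
```

```text
(no output)
```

View pics/c6.png

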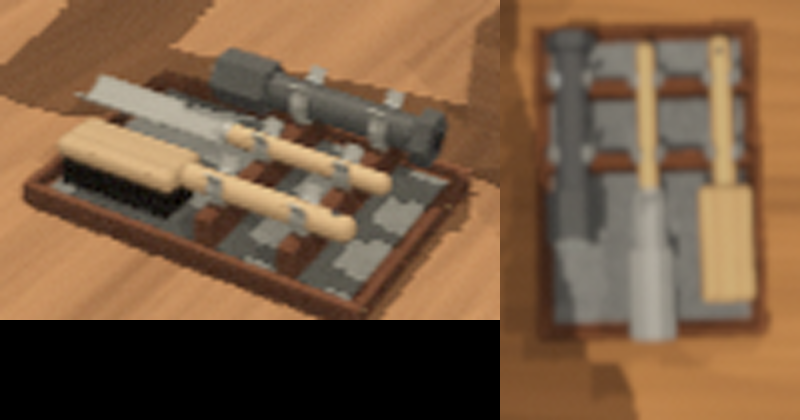

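All three are seated in both clips of their pairs (torch barrel at scene crop 300,95 and 378,120), with the heads over the bare end. One numeric check of the along, across and yaw values in the top view.

```bash
python3 - <<'E'
from meas import *
t=load("top6")
c=np.array([.5376,-.0721]);y=.0384;u=np.array([np.cos(y),np.sin(y)]);v=np.array([-u[1],u[0]])
pale=lambda h,s,v:(s<136)&(s>60)&(h>14)&(v>120)
for n,a,fn,z,yy in(("sh",(316,158,12,40),pale,.0505,0),("br",(331,156,14,41),pale,.052,-.065)):
    c0,d,_,S,r=report(n,t,mask(t,a,fn),z); e=c0+S.max()*d-c
    print("end in tray",(e@u*1e3).round(1),"centre across",((c0-c)@v*1e3).round(1),"yaw rel",round(np.degrees(np.arctan2(d[1],d[0])-y),2))
print("torch tail/head px->tray",[((p[:2]-c)@u*1e3).round(1) for p in plane(t,[[285+71/4,150+32/4],[285+71/4,150+240/4]],.0565)])
E
```

```text
sh c [ 0.5866 -0.0703] yaw 2.0 s -64.5 65.9
[[-59, 0, 20], [-50, 0, 20], [-40, 0, 19], [-29, 0, 18], [-19, 0, 19], [-9, 0, 20], [0, 0, 20], [11, 0, 21], [21, 0, 19], [30, 0, 18], [41, 0, 19], [50, 0, 19], [60, 0, 19], [66, 0, 7]]
end in tray 115.0 centre across -0.1 yaw rel -0.2
br c [ 0.5889 -0.1352] yaw 1.94 s -65.9 70.1
[[-61, 3, 34], [-51, 0, 22], [-41, -1, 22], [-31, -1, 21], [-21, 0, 23], [-11, 0, 23], [-1, 0, 23], [9, 0, 24], [19, 0, 21], [29, 0, 20], [40, 0, 23], [49, 0, 23], [59, 0, 22], [67, -1, 20]]
end in tray 119.0 centre across -65.0 yaw rel -0.26
torch tail/head px->tray [np.float64(122.7), np.float64(-61.2)]
```

```bash
python3 -c "
from plant import manip
print(manip.job_done())"
```

```text
the job is handed in; nothing more can be done
None
```

I clipped the shoehorn, brush and torch into their pairs, heads over the bare end and bristles down, and handed the job in at about 30 s; the hand-in returned no verdict.

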